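# Raise the bench magnifier and slide the engraved plate to the stop

### The job

The engraving is finished: push the counterweighted bench magnifier up by its crossbar until it passes its balance point and stays raised on its own, without flinging it. Then, with the magnifier up, push the copper plate on its wooden block along the bench, away from the robot, until the block sits squared up against the wooden bench stop. Only push: pick nothing up, leave the hand vise, the jar and the graver where they are, and finish clear of everything.

Things in the scene. Friction and masses are not known exactly. Their poses are not given: they have to be found in the camera images.
- stand: Fixed magnifier stand: round dark steel foot 104 mm across, 22 mm high, with a post and fork to 100 mm. Origin: centre of the foot on the bench, z up. Its x axis points roughly away from the robot and is the hinge's direction; its -y axis (to the robot's right) points to the side where the lowered lens hangs. 'Stand x, y' elsewhere are in this frame.
- pivot (a point): Centre of the magnifier's hinge, 85 mm above the bench, straight above the stand's origin. The hinge line is along stand x.
- magnifier (a joint): Magnifier arm's angle, rad: 0 = lowered, lens level over the plate; 1.13 = fully raised on its upper stop. Grows as the lens end rises and swings towards stand +y. Balance point about 0.58: short of it the arm falls back, well past it it falls over to 1.13 by itself and stays. Arm 0.4 to 0.75 kg; the crossbar first needs 2 to 3.5 N of level push towards stand +y.
- handle (a point): Place to push: point on the level brass crossbar (10 mm thick, parallel to stand x) at the magnifier's outer end, 55 mm to the robot's side of the arm's plane (stand x -55 mm). Red ball end 40 mm nearer the robot. Lowered: 197 mm from the hinge line towards stand -y, 112 mm above it; circles it at radius 227 mm; ends 311 mm above the bench. Push its outer (-y) side level towards stand +y.
- plate: Loose dark wooden block, 90 x 90 mm, 28 mm high in all, with a 78 mm square copper plate let into its top, engraved with rings; 0.25 to 0.5 kg, 1 to 4 N to slide it. It starts under the lens, about 140 mm from the stand towards stand -y, turned up to 0.12 rad. Origin: centre of its underside; sides along its x and y, z up.
- stop: Fixed wooden bench stop: bar 22 mm thick (its x), 160 mm long (its y), 35 mm high, beyond the plate as seen from the robot, within 0.05 rad of parallel to stand y. Origin: centre of its underside, x away from the robot. Near face at x = -11 mm; the block touches it squarely when the block's centre is at x = -56 mm in the stop's frame. The block's centre must end within 45 mm of the bar's middle.
- vise: Bystander, loose: dark wooden hand vise 60 x 55 mm, 50 mm high, with a brass screw knob. Origin: centre of its underside.
- jar: Bystander, loose: amber glass jar 48 mm across, 55 mm high, black lid. Origin: centre of its underside.
- graver: Bystander, loose: engraving tool lying flat, 138 mm long, 20 mm high, dark handle and steel blade along its +x. Origin: on its underside, at the handle's front end.
- lens (a point): Centre of the round lens, rim 92 mm across, in the arm's plane, 57 mm inward of the crossbar; level and 197 mm above the bench when lowered. Nothing of the magnifier stands above the crossbar.
Not all that is in view belongs to the job. What is shaped like the plate but green or red is not meant.

How it is judged:
By the outcome, as a careful person would: the job done as asked, in the order asked, and still so for the second after the job is handed in, with the robot touching nothing.
It also fails if it takes over 54 s, if anything falls off the work surface, if the arm or the gripper's body presses on something with over 40 N, if the wrist force passes 120 N, or if a joint passes its speed limit or range.

### The arm

A 6-joint arm with a two-finger parallel gripper is mounted at the origin on the work surface. World frame = base frame: x ahead of the robot, y to its left, z up, the work surface at z = 0. Lengths are in m, angles in rad, forces in N, time in s.
With the tool pointing down it reaches from about 0.225 to 0.875 m from the base axis. Payload 3.4 kg.
Tool frame: the origin (TCP) lies between the finger pads; the fingertips stand 8 mm ahead of it and the grasp point (between the pads) lies 11 mm behind it; z points along the fingers, y is the line along which they close (so a half turn about z gives the same grasp; the last joint's range is limited). The gripper opens to 85 mm and grips with 20 to 120 N. Pads are 22 mm wide; open, the fingers measure 114 mm over their backs; the gripper's body (76 mm by 85 mm) begins 54 mm behind the grasp point. The pads swing forward as they close: fully open they stand 13 mm farther back than shut.
Start: joints at [1.091, 0.276, 1.505, -0, 1.361, -0.121], TCP at [0.202, 0.538, 0.239] pointing down, gripper open.
Joint ranges: [-2.89, 2.89], [-0.75, 2.08], [0.22, 2.7], [-1.18, 4.32], [0.11, 2.71], [-2.7, 2.7]. Speed limits (rad/s): [2.57, 2.57, 3.14, 3.14, 3.14, 3.14].

### API

Orientations are given as a unit quaternion [w, x, y, z].
In Python, from rig import manip, optics, finder gives the robot as it stands.
- The arm moves only by the tool servo_tool, never from a script. Its argument "increments" is a list of rows, each a list of 7 numbers: the shift along the tool's x, y, z in cm, then the turn, a rotation vector about the tool's x, y, z in degrees, then the closure, from -1 (fully open) to 1 (shut). In form: [[x, y, z, rx, ry, rz, gripper], ...]. A call has exactly 5 rows; each row shifts and turns the commanded pose from where the row before left it, along the tool's axes as they then stand; what a row does not reach is not made up. A row lasts 1/10 s, in which the tool goes at most 50 mm and 8.59 degrees, less where a joint would pass 70% of its speed; a pose out of reach is approached as far as the arm can. A call is refused whole if a number of a shift passes 5 or a number of a turn 8.59, either way. A call with a gripper value outside its range is refused whole. The fingers move at their own pace and stop on an object; "squeeze" is the grip in N (left out, the last holds). Time passes only in rows, so rows that do not move let the fingers close, or fill a call up. It gives the time, the measured TCP pose, the force, the opening and the grip force at its end, in the units of the state.
- manip.get_state(): the state, without advancing time (a new reading comes with each control period).
- optics.get_image(name): name is "side" or "top" or "wrist"; returns the picture (420x560x3 uint8, red, green, blue); there is no depth.
- optics.get_calibration(name): a dict with "fov_y" (degrees; the focal length in pixels is half the picture's height over the tangent of half this angle, whatever the lens; pixels are square), "cx", "cy" (the principal point, pixels), "world_to_cam" (4x4, takes a point from world to camera coordinates). Camera axes: x right, y down, z forward; pixel columns grow to the right and rows downward; lengths in m; the calibration is good to about 2 mm. The wrist camera is an equidistant fisheye: a pixel r from the principal point sees the ray r / f radians off the axis. A picture is of the moment at which its call begins: read the wrist's pose just before it. get_calibration takes no time and is no camera call; for the wrist camera it gives the pose at the moment of the call.
- manip.sign_off(): hands the job in; it is judged then, once.
Trained networks look in the newest picture that a camera, given by its name, has taken for a name from the list of things; names that differ only in an ending like _2 or _b are one class to them, and where a whole thing is asked for, a point or a joint stands for the part that bears it (a point fixed in the world has none). Each returns a list of dicts, best first, with "p" (0 to 1); they miss things now and then, are a little off and sometimes report something else, mostly with a low value. They report only what shows in the picture. A call takes as long as a camera call. They do not tell look-alikes from the thing itself.
- finder.silhouettes(label, camera): "region" (420x560 bool, what is visible of it) and "box" ([centre column, centre row, width, height] in pixels, round what is visible of it).
- finder.tip_of(label, camera): "at" ([column, row] in pixels: a listed point, or the origin of a listed thing).
The state is a dict: "clock": time; "qpos": joint angles; "qd": joint speeds; "effort": joint torques, N m; "position": TCP position; "ee_rot": TCP orientation; "contact_force": force on the tool from outside, world axes, zero at the start; "moment": the same for the moment, N m; "width": finger opening in m; "gripper_force": force on a finger pad.
Only numpy, scipy, OpenCV 4.12 (cv2) and the standard library are available. Lean on these libraries where they do the work, as an engineer would, in place of code of your own. Each camera call takes 0.05 s, during which the arm holds its last target. There are 200 camera calls.

## Working session

There is one attempt and no reset: what is moved stays moved. The work goes in short steps, Python scripts to look and compute and a tool call to move; the robot and the scene stay as the last step left them, time stands still between calls to the robot, and variables do not carry over. Pictures are saved under pics/ and viewed, at most 10 in all, crops included, and the job is handed in when it is done.

Besides the shell and the picture viewer there is one more tool, called after "Call:" in YAML: its name, and indented under it one key for each argument. servo_tool: Moves the arm, as the interface text tells. Its arguments: {"type":"object","properties":{"increments":{"type":"array","items":{"type":"array","items":{"type":"number"}}},"squeeze":{"type":"number"}},"required":["increments"]}

```bash
mkdir -p pics; cat > h.py <<'E'
import numpy as np, cv2
from rig import manip, optics, finder
def ray(cam,px,cal=None):
    c=cal or optics.get_calibration(cam); f=210/np.tan(np.radians(c["fov_y"])/2)
    d=np.array([px[0]-c["cx"],px[1]-c["cy"]],float)
    if cam=="wrist":
        r=np.linalg.norm(d); t=r/f; v=np.r_[d/max(r,1e-9)*np.sin(t),np.cos(t)]
    else: v=np.r_[d/f,1.]
    M=np.array(c["world_to_cam"]); R=M[:3,:3]
    return -R.T@M[:3,3], R.T@v/np.linalg.norm(v)
def atz(cam,px,z,cal=None):
    o,v=ray(cam,px,cal); return o+v*(z-o[2])/v[2]
def tri(a,b):
    A=np.zeros((3,3));B=np.zeros(3)
    for o,v in (a,b):
        P=np.eye(3)-np.outer(v,v);A+=P;B+=P@o
    return np.linalg.solve(A,B)
def proj(cam,p):
    c=optics.get_calibration(cam); f=210/np.tan(np.radians(c["fov_y"])/2)
    q=np.array(c["world_to_cam"])@np.r_[p,1]; return q[:2]/q[2]*f+[c["cx"],c["cy"]]
E
python3 - <<'E'
from h import *
ims={}
for c in("side","top"):
    ims[c]=optics.get_image(c); cv2.imwrite(f"pics/{c}0.png",ims[c][:,:,::-1])
for c in("side","top"):
    for l in "stand pivot handle plate stop vise jar graver lens".split():
        for r in finder.tip_of(l,c)[:3]: print(c,l,np.round(r["at"],1),round(r["p"],2),np.round(atz(c,r["at"],{"pivot":.085,"handle":.197,"lens":.197}.get(l,0)),3)[:2])
s=manip.get_state();print(s["clock"],s["position"],s["ee_rot"],s["contact_force"])
for c in("side","top"):print(c,np.round(ray(c,(280,210)),3))
E
```

```text
side stand [233.7 295.9] 0.96 [0.559 0.156]
side pivot [232.4 274.6] 0.68 [0.554 0.156]
side pivot [330.9 195.6] 0.57 [ 0.55  -0.126]
side handle [329.9 198.5] 0.59 [ 0.489 -0.033]
side plate [226.4 193.6] 0.96 [ 0.777 -0.021]
side plate [300.7 352. ] 0.87 [0.383 0.149]
side stop [242.9 230.9] 0.88 [0.666 0.029]
side vise [340.6 207.6] 0.84 [ 0.553 -0.177]
side vise [296.8 267.7] 0.58 [0.514 0.017]
side jar [369.5 236.4] 0.87 [ 0.454 -0.156]
side graver [216.6 380.7] 0.6 [0.454 0.293]
side graver [284.7 196.7] 0.29 [ 0.67  -0.111]
side lens [283.1 197.4] 0.98 [0.552 0.024]
side lens [367.1 235.3] 0.2 [ 0.391 -0.012]
top pivot [233.8 221.5] 0.68 [0.556 0.165]
top handle [329.2 242.1] 0.56 [ 0.5   -0.033]
top plate [242.2 301.6] 0.89 [0.382 0.151]
top plate [299.7 241.9] 0.76 [0.522 0.019]
top stop [299.8 182.3] 0.64 [0.667 0.019]
top vise [384.9 230.9] 0.58 [ 0.55  -0.183]
top jar [371.5 273.4] 0.64 [ 0.45  -0.149]
top graver [185.5 269. ] 0.85 [0.456 0.286]
top lens [300.8 215.6] 0.68 [0.551 0.021]
1.0 [0.20192102 0.5384022  0.23932835] [8.17215223e-06 1.78437615e-01 9.83951226e-01 4.16600039e-05] [ 0.37999203  0.96872897 -0.39060301]
side [[ 0.173  0.439  0.82 ]
 [ 0.442 -0.475 -0.761]]
top [[ 0.407  0.042  1.033]
 [ 0.182  0.023 -0.983]]
```

View pics/side0.png

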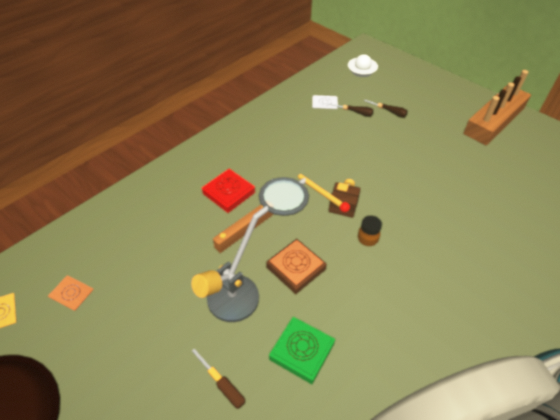

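View pics/top0.png

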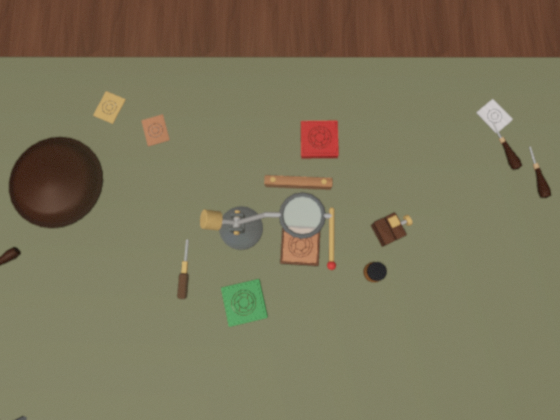

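Both pictures agree. In the top view the copper block is at (300,245), partly under the lens at (302,215). The brass bar runs from (331,208) to the red ball at (331,266), the stop is at (299,182), the vise at (389,229) and the jar at (375,272). The green and red blocks are decoys.

```bash
python3 - <<'E'
from h import *
T=lambda a,b:np.round(tri(ray("side",a),ray("top",b)),4)
print("handle",T((329.9,198.5),(329.2,242.1)),"pivot",T((232.4,274.6),(233.8,221.5)),"lens",T((283.1,197.4),(302,215.6)))
s=optics.get_image("side");t=optics.get_image("top")
def blob(im,lo,hi,box):
    h=cv2.cvtColor(im,cv2.COLOR_RGB2HSV);m=cv2.inRange(h,lo,hi);k=np.zeros_like(m);x0,y0,x1,y1=box;k[y0:y1,x0:x1]=1
    ys,xs=np.nonzero(m*k);return np.array([xs.mean(),ys.mean()]),len(xs)
b1=blob(s,(0,180,120),(6,255,255),(335,195,360,218));b2=blob(t,(0,180,120),(6,255,255),(322,257,342,275))
print("ball",b1,b2,T(b1[0],b2[0]))
print("bar ends side/top z.197",[np.round(atz("top",p,.197),3) for p in((331.3,208),(331,262))],[np.round(atz("side",p,.197),3) for p in((300,177),(341,205))])
for l in("stop","plate","vise","jar","stand"):
  for c in("top","side"):
    for r in finder.silhouettes(l,c)[:2]:
        m=r["region"].astype(np.uint8);cs=max(cv2.findContours(m,0,2)[0],key=cv2.contourArea)
        z={"stop":.035,"plate":.028,"vise":.05,"jar":.055,"stand":.022}[l]
        w=np.array([atz(c,q[0],z)[:2] for q in cs],np.float32)
        print(l,c,round(r["p"],2),[np.round(x,3) for x in cv2.minAreaRect(w)])
big=cv2.resize(t[150:290,180:400],None,fx=3.5,fy=3.5,interpolation=cv2.INTER_CUBIC);cv2.imwrite("pics/top1.png",big[:,:,::-1])
E
```

```text
handle [ 0.497  -0.0361  0.1899] pivot [0.5517 0.1618 0.0954] lens [0.5535 0.0196 0.1914]
ball (array([344.5862069 , 206.94252874]), 87) (array([nan, nan]), 0) [nan nan nan]
bar ends side/top z.197 [array([ 0.566, -0.038,  0.197]), array([ 0.462, -0.036,  0.197])] [array([ 0.564, -0.035,  0.197]), array([ 0.465, -0.035,  0.197])]
stop top 0.58 [array([0.658, 0.025]), array([0.158, 0.029]), np.float64(87.745)]
stop top 0.49 [array([0.575, 0.078]), array([0.332, 0.152]), np.float64(72.602)]
stop side 0.68 [array([0.447, 0.293]), array([0.023, 0.133]), np.float64(87.489)]
stop side 0.66 [array([0.655, 0.044]), array([0.148, 0.043]), np.float64(88.658)]
plate top 0.97 [array([0.382, 0.145]), array([0.09 , 0.091]), np.float64(14.264)]
plate top 0.77 [array([0.505, 0.02 ]), array([0.09 , 0.078]), np.float64(86.676)]
plate side 0.9 [array([0.38 , 0.152]), array([0.092, 0.096]), np.float64(14.187)]
plate side 0.86 [array([0.508, 0.027]), array([0.1  , 0.099]), np.float64(87.135)]
vise top 0.68 [array([ 0.552, -0.189]), array([0.059, 0.09 ]), np.float64(26.687)]
vise side 0.82 [array([ 0.545, -0.173]), array([0.061, 0.113]), np.float64(29.372)]
jar top 0.87 [array([ 0.451, -0.144]), array([0.044, 0.049]), np.float64(0.467)]
jar side 0.64 [array([ 0.443, -0.13 ]), array([0.048, 0.085]), np.float64(21.817)]
stand top 0.78 [array([0.569, 0.086]), array([0.331, 0.164]), np.float64(78.489)]
stand side 0.69 [array([0.61 , 0.019]), array([0.2  , 0.409]), np.float64(5.261)]<stdin>:7: RuntimeWarning: Mean of empty slice.
  ret = ret.dtype.type(ret / rcount)
```

View pics/top1.png

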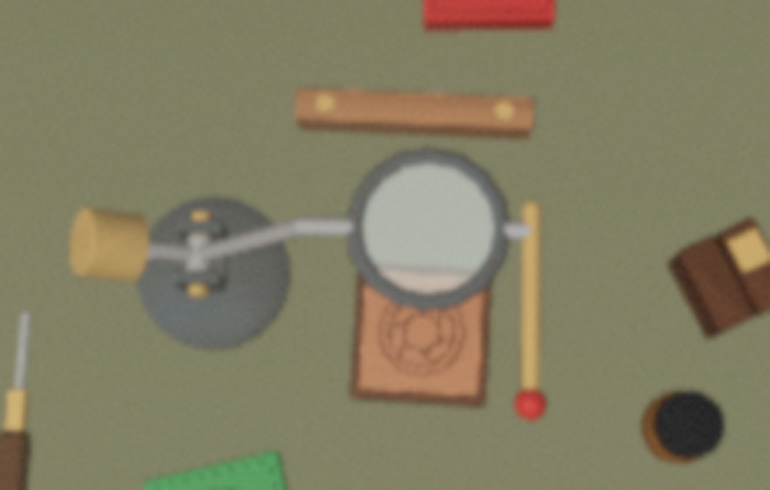

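Call:
servo_tool:
  increments:
    - [0,0,-3,0,0,-7,1]
    - [0,0,-4,0,0,-7,1]
    - [0,0,-4,0,0,-6.6,1]
    - [-3,-4,0,0,0,0,1]
    - [-3,-4,0,0,0,0,1]

```text
clock: 2.1
position: [0.2625, 0.4589, 0.3508]
ee_rot: [0.001, -0.002, 1.0, 0.001]
contact_force: [1.5, 0.3, -0.1]
width: 0.0126
gripper_force: 0.0
```

Call:
servo_tool:
  increments:
    - [-1.9,-4.5,0,0,0,0,1]
    - [-1.9,-4.5,0,0,0,0,1]
    - [-1.9,-4.5,0,0,0,0,1]
    - [-1.9,-4.5,0,0,0,0,1]
    - [-1.9,-4.5,0,0,0,0,1]

```text
clock: 2.6
position: [0.3574, 0.2317, 0.3496]
ee_rot: [0.001, -0.001, 1.0, 0.0]
contact_force: [1.9, 1.3, 0.4]
width: 0.0002
gripper_force: 0.0
```

Call:
servo_tool:
  increments:
    - [-1.9,-4.5,0,0,0,0,1]
    - [-1.9,-4.5,0,0,0,0,1]
    - [-1.9,-4.5,0,0,0,0,1]
    - [-1.9,-4.5,0,0,0,0,1]
    - [-1.9,-4.5,0,0,0,0,1]

```text
clock: 3.1
position: [0.4527, 0.0066, 0.3496]
ee_rot: [0.001, -0.0, 1.0, 0.0]
contact_force: [1.8, 1.0, 0.5]
width: 0.0001
gripper_force: 0.0
```

Call:
servo_tool:
  increments:
    - [-1.9,-4.5,0,0,0,0,1]
    - [-1.9,-3.5,0,0,0,0,1]
    - [0,0,0,0,0,0,1]
    - [0,0,0,0,0,0,1]
    - [0,0,0,0,0,0,1]

```text
clock: 3.6
position: [0.4899, -0.0706, 0.3493]
ee_rot: [-0.0, -0.001, 1.0, 0.0]
contact_force: [-0.5, 0.3, -0.2]
width: 0.0002
gripper_force: 0.0
```

Call:
servo_tool:
  increments:
    - [-0.7,-1.5,3,0,0,0,1]
    - [0,0,4.5,0,0,0,1]
    - [0,0,4.5,0,0,0,1]
    - [0,0,3.5,0,0,0,1]
    - [0,0,1,0,0,0,1]

```text
clock: 4.1
position: [0.4943, -0.084, 0.1811]
ee_rot: [-0.003, -0.001, 1.0, 0.001]
contact_force: [-0.1, 0.0, 0.5]
width: 0.0001
gripper_force: 0.0
```

Call:
servo_tool:
  increments:
    - [0,0.5,0,0,0,0,1]
    - [0,0.5,0,0,0,0,1]
    - [0,0.3,0,0,0,0,1]
    - [0,0.3,0,0,0,0,1]
    - [0,0,0,0,0,0,1]

```text
clock: 4.6
position: [0.4979, -0.07, 0.1854]
ee_rot: [0.001, -0.001, 1.0, -0.0]
contact_force: [0.1, -0.7, 0.0]
width: -0.0
gripper_force: 0.0
```

```bash
python3 - <<'E'
from h import *
t=optics.get_image("top");s=optics.get_image("side")
a=cv2.resize(t[150:290,180:400],None,fx=3,fy=3);b=cv2.resize(s[100:270,200:420],None,fx=3,fy=3)[:420]
cv2.imwrite("pics/c1.png",cv2.resize(np.hstack([a,b]),None,fx=.6,fy=.6)[:,:,::-1])
st=manip.get_state();print(st["position"],st["contact_force"],st["clock"])
E
```

```text
[ 0.49766474 -0.07041076  0.18490158] [ 0.57091147  0.09316229 -0.29294048] 4.7
```

View pics/c1.png

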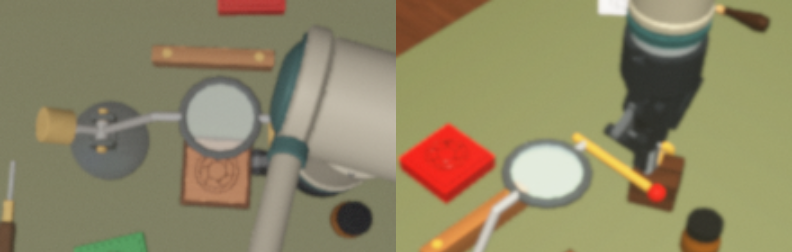

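The shut fingertips are just outside the bar, on the robot's side between the arm and the red ball. I'll creep in to contact.

Call:
servo_tool:
  increments:
    - [0,0.3,0,0,0,0,1]
    - [0,0.3,0,0,0,0,1]
    - [0,0.3,0,0,0,0,1]
    - [0,0.3,0,0,0,0,1]
    - [0,0,0,0,0,0,1]

```text
clock: 5.2
position: [0.4973, -0.0579, 0.1842]
ee_rot: [-0.0, -0.001, 1.0, 0.0]
contact_force: [0.1, 0.7, -1.0]
width: -0.0
gripper_force: 0.0
```

Call:
servo_tool:
  increments:
    - [0,0.3,0,0,0,0,1]
    - [0,0.3,0,0,0,0,1]
    - [0,0.2,0,0,0,0,1]
    - [0,0,0,0,0,0,1]
    - [0,0,0,0,0,0,1]

```text
clock: 5.7
position: [0.4975, -0.0541, 0.1853]
ee_rot: [0.0, -0.001, 1.0, -0.004]
contact_force: [-2.1, -10.6, 4.2]
width: -0.0001
gripper_force: 5.0
```

Call:
servo_tool:
  increments:
    - [0,0,-0.3,0,0,0,1]
    - [0,0,-0.3,0,0,0,1]
    - [0,0,-0.3,0,0,0,1]
    - [0,0,0,0,0,0,1]
    - [0,0,0,0,0,0,1]

```text
clock: 6.2
position: [0.4974, -0.0504, 0.1933]
ee_rot: [0.0, -0.0, 1.0, -0.0]
contact_force: [-0.6, -1.3, -0.6]
width: -0.0
gripper_force: 1.1
```

Call:
servo_tool:
  increments:
    - [0,0.37,-0.55,0,0,0,1]
    - [0,0.37,-0.55,0,0,0,1]
    - [0,0.4,-0.53,0,0,0,1]
    - [0,0.4,-0.53,0,0,0,1]
    - [0,0.4,-0.53,0,0,0,1]

```text
clock: 6.7
position: [0.4977, -0.0307, 0.2211]
ee_rot: [0.001, -0.0, 1.0, -0.0]
contact_force: [1.5, -4.5, 1.7]
width: 0.0001
gripper_force: 1.6
```

Call:
servo_tool:
  increments:
    - [0,0.45,-0.5,0,0,0,1]
    - [0,0.45,-0.5,0,0,0,1]
    - [0,0.45,-0.48,0,0,0,1]
    - [0,0.49,-0.45,0,0,0,1]
    - [0,0.49,-0.45,0,0,0,1]

```text
clock: 7.2
position: [0.4972, -0.0069, 0.2444]
ee_rot: [-0.0, -0.0, 1.0, 0.001]
contact_force: [0.5, -1.9, 1.7]
width: 0.0002
gripper_force: 1.1
```

Call:
servo_tool:
  increments:
    - [0,0.49,-0.45,0,0,0,1]
    - [0,0.52,-0.4,0,0,0,1]
    - [0,0.52,-0.4,0,0,0,1]
    - [0,0.52,-0.4,0,0,0,1]
    - [0,0.55,-0.35,0,0,0,1]

```text
clock: 7.7
position: [0.497, 0.0192, 0.2641]
ee_rot: [-0.0, -0.0, 1.0, 0.0]
contact_force: [-0.3, -0.5, 0.8]
width: -0.0
gripper_force: 0.4
```

Call:
servo_tool:
  increments:
    - [0,0.5,-0.32,0,0,0,1]
    - [0,0.5,-0.3,0,0,0,1]
    - [0,0.5,-0.28,0,0,0,1]
    - [0,0.5,-0.26,0,0,0,1]
    - [0,0.5,-0.24,0,0,0,1]

```text
clock: 8.2
position: [0.4972, 0.0438, 0.2781]
ee_rot: [-0.0, -0.0, 1.0, 0.0]
contact_force: [0.6, 0.1, 0.2]
width: -0.0001
gripper_force: 0.0
```

Call:
servo_tool:
  increments:
    - [0,0.5,-0.22,0,0,0,1]
    - [0,0.5,-0.2,0,0,0,1]
    - [0,0.5,-0.18,0,0,0,1]
    - [0,0.5,-0.17,0,0,0,1]
    - [0,0.5,-0.15,0,0,0,1]

```text
clock: 8.7
position: [0.4973, 0.0688, 0.2873]
ee_rot: [-0.0, -0.0, 1.0, 0.0]
contact_force: [-0.5, 0.5, 0.0]
width: -0.0001
gripper_force: 0.0
```

Call:
servo_tool:
  increments:
    - [0,0.5,-0.15,0,0,0,1]
    - [0,0.5,-0.14,0,0,0,1]
    - [0,0.4,-0.1,0,0,0,1]
    - [0,0,0,0,0,0,1]
    - [0,0,0,0,0,0,1]

```text
clock: 9.2
position: [0.4972, 0.0823, 0.2911]
ee_rot: [-0.0, -0.0, 1.0, -0.0]
contact_force: [-0.0, -0.4, 0.0]
width: 0.0002
gripper_force: 0.0
```

```bash
python3 - <<'E'
from h import *
t=optics.get_image("top");s=optics.get_image("side")
a=cv2.resize(t[130:310,170:410],None,fx=1.6,fy=1.6);b=cv2.resize(s[130:400,130:490],None,fx=1.0667,fy=1.0667)[:288]
cv2.imwrite("pics/c2.png",np.hstack([a,b])[:,:,::-1])
for c in("side","top"):
  for l in("handle","lens","plate"):
    for r in finder.tip_of(l,c)[:3]: print(c,l,np.round(r["at"],1),round(r["p"],2),np.round(atz(c,r["at"],{"handle":.311,"plate":0}.get(l,.3)),3))
st=manip.get_state();print(st["position"],st["contact_force"],st["clock"])
E
```

```text
side handle [235.8 221.7] 0.79 [0.498 0.18  0.311]
side lens [198.7 230. ] 0.82 [0.532 0.222 0.3  ]
side plate [295.8 268.9] 0.96 [ 0.513  0.021 -0.   ]
side plate [227.9 193.2] 0.77 [ 0.775 -0.024  0.   ]
side plate [299. 352.] 0.74 [0.386 0.151 0.   ]
top handle [207.7 232.2] 0.58 [0.502 0.179 0.311]
top plate [245.8 302. ] 0.95 [0.382 0.143 0.   ]
top plate [298.1 245.7] 0.74 [0.513 0.023 0.   ]
top plate [316.7 141.9] 0.63 [ 0.769 -0.022  0.   ]
[0.49724274 0.08218415 0.2910924 ] [-0.00902753  0.1307714  -1.34335803] 9.6
```

View pics/c2.png

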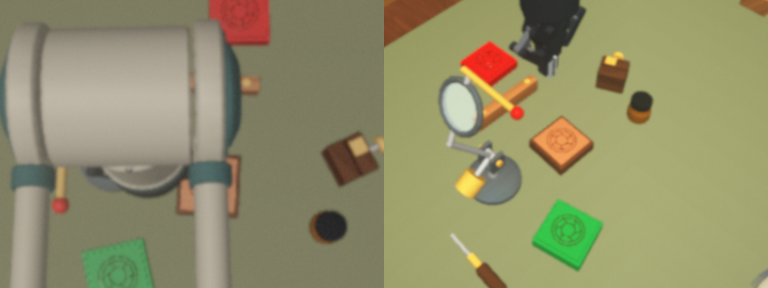

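The magnifier is up. The side crop shows the bar and lens raised at (490,90), and both networks put the handle at z≈0.31 m, 18 mm past the pivot. The block at (560,143) hasn't moved. Next I go down behind the block with the fingers half open.

Call:
servo_tool:
  increments:
    - [3.5,-3,0,0,0,2,0]
    - [3.5,-3,0,0,0,0,0]
    - [0,0,4.5,0,0,0,0]
    - [0,0,4.5,0,0,0,0]
    - [0,0,4.5,0,0,0,0]

```text
clock: 10.1
position: [0.4265, 0.0231, 0.1555]
ee_rot: [0.002, 0.018, 1.0, -0.0]
contact_force: [0.4, 0.2, -1.0]
width: 0.0425
gripper_force: 0.0
```

Call:
servo_tool:
  increments:
    - [0,0,4.5,0,0,0,0]
    - [0,0,2,0,0,0,0]
    - [0,0,0,0,0,0,0]
    - [0,0,0,0,0,0,0]
    - [0,0,0,0,0,0,0]

```text
clock: 10.6
position: [0.4279, 0.0233, 0.0926]
ee_rot: [0.002, 0.017, 1.0, -0.0]
contact_force: [-1.2, -0.7, 0.2]
width: 0.0427
gripper_force: 0.0
```

```bash
python3 - <<'E'
from h import *
s=optics.get_image("side");t=optics.get_image("top");cal=optics.get_calibration("wrist");w=optics.get_image("wrist")
cv2.imwrite("pics/c3.png",np.hstack([cv2.resize(s[150:360,180:460],None,fx=1.42,fy=1.42),cv2.resize(w,(398,298))])[:,:,::-1])
for l in("plate","stop"):
  for c in("side","top","wrist"):
    for r in finder.tip_of(l,c)[:3]: print(c,l,round(r["p"],2),np.round(atz(c,r["at"],0,cal if c=="wrist" else None),3))
    for r in finder.silhouettes(l,c)[:3]:
        cs=max(cv2.findContours(r["region"].astype(np.uint8),0,2)[0],key=cv2.contourArea)
        q=np.array([atz(c,q[0],{"stop":.035,"plate":.028}[l],cal if c=="wrist" else None)[:2] for q in cs],np.float32)
        print("   sil",l,c,round(r["p"],2),[np.round(x,3) for x in cv2.minAreaRect(q)])
st=manip.get_state();print(st["position"],st["ee_rot"],st["contact_force"],st["width"],st["clock"])
E
```

```text
side plate 0.93 [0.511 0.023 0.   ]
side plate 0.88 [ 0.772 -0.027 -0.   ]
side plate 0.68 [0.384 0.149 0.   ]
   sil plate side 0.76 [array([ 0.762, -0.02 ]), array([0.108, 0.093]), np.float64(1.435)]
   sil plate side 0.73 [array([0.379, 0.152]), array([0.091, 0.097]), np.float64(12.859)]
   sil plate side 0.59 [array([0.508, 0.026]), array([0.101, 0.098]), np.float64(87.692)]
top plate 0.91 [0.522 0.015 0.   ]
top plate 0.85 [0.377 0.138 0.   ]
top plate 0.7 [ 0.771 -0.019  0.   ]
   sil plate top 0.87 [array([ 0.766, -0.027]), array([0.098, 0.093]), np.float64(0.206)]
   sil plate top 0.77 [array([0.532, 0.018]), array([0.09 , 0.052]), np.float64(84.323)]
   sil plate top 0.59 [array([0.379, 0.154]), array([0.089, 0.072]), np.float64(12.694)]
wrist plate 0.85 [0.518 0.019 0.   ]
wrist plate 0.61 [0.384 0.146 0.   ]
   sil plate wrist 0.91 [array([0.382, 0.141]), array([0.089, 0.094]), np.float64(13.528)]
   sil plate wrist 0.71 [array([0.498, 0.021]), array([0.086, 0.083]), np.float64(86.369)]
   sil plate wrist 0.56 [array([0.506, 0.17 ]), array([0.079, 0.019]), np.float64(51.873)]
side stop 0.77 [0.668 0.023 0.   ]
   sil stop side 0.68 [array([ 0.652, -0.013]), array([0.082, 0.04 ]), np.float64(88.25)]
top stop 0.72 [0.668 0.019 0.   ]
   sil stop top 0.98 [array([0.658, 0.026]), array([0.158, 0.029]), np.float64(87.688)]
[0.42623095 0.0235389  0.09105201] [-6.03290330e-05  1.70744930e-02  9.99854217e-01  5.00075396e-05] [0.05125528 0.27350676 0.5832734 ] 0.042865400495565004 11.35
```

View pics/c3.png

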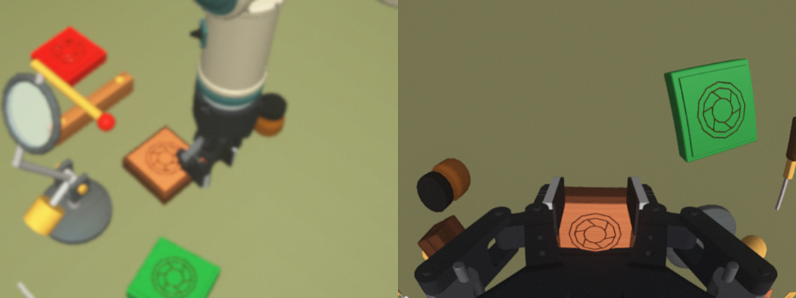

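The side crop shows the block at (165,163) with the open fingers just short of it. The wrist view shows the block centred between the two fingers. I'll lower and push.

Call:
servo_tool:
  increments:
    - [0,0,3,0,0,0,0]
    - [0,0,3,0,0,0,0]
    - [0,0,1,0,0,0,0]
    - [0,0,0.6,0,0,0,0]
    - [0,0,0,0,0,0,0]

```text
clock: 11.85
position: [0.4264, 0.0235, 0.0149]
ee_rot: [-0.0, 0.017, 1.0, 0.0]
contact_force: [-0.1, -0.2, 0.5]
width: 0.0429
gripper_force: 0.0
```

Call:
servo_tool:
  increments:
    - [-0.5,0,0,0,0,0,0]
    - [-0.6,0,0,0,0,0,0]
    - [-0.6,0,0,0,0,0,0]
    - [-0.6,0,0,0,0,0,0]
    - [-0.6,0,0,0,0,0,0]

```text
clock: 12.35
position: [0.4562, 0.0225, 0.0154]
ee_rot: [0.0, 0.017, 1.0, 0.0]
contact_force: [0.2, 0.2, 0.2]
width: 0.0431
gripper_force: 0.0
```

Call:
servo_tool:
  increments:
    - [-0.5,0,0,0,0,0,0]
    - [-0.5,0,0,0,0,0,0]
    - [-0.5,0,0,0,0,0,0]
    - [-0.5,0,0,0,0,0,0]
    - [-0.5,0,0,0,0,0,0]

```text
clock: 12.85
position: [0.4777, 0.022, 0.0147]
ee_rot: [-0.003, 0.017, 1.0, 0.0]
contact_force: [-4.6, 0.4, 4.4]
width: 0.0428
gripper_force: 2.5
```

Call:
servo_tool:
  increments:
    - [-0.5,0,0,0,0,0,0]
    - [-0.5,0,0,0,0,0,0]
    - [-0.5,0,0,0,0,0,0]
    - [-0.5,0,0,0,0,0,0]
    - [-0.5,0,0,0,0,0,0]

```text
clock: 13.35
position: [0.506, 0.0208, 0.015]
ee_rot: [0.0, 0.017, 1.0, 0.0]
contact_force: [-1.7, -0.1, -1.3]
width: 0.0429
gripper_force: 0.7
```

Call:
servo_tool:
  increments:
    - [-0.5,0,0,0,0,0,0]
    - [-0.5,0,0,0,0,0,0]
    - [-0.5,0,0,0,0,0,0]
    - [-0.5,0,0,0,0,0,0]
    - [-0.5,0,0,0,0,0,0]

```text
clock: 13.85
position: [0.5306, 0.02, 0.0151]
ee_rot: [-0.0, 0.017, 1.0, 0.0]
contact_force: [-0.6, 1.0, -0.2]
width: 0.0422
gripper_force: 0.7
```

Call:
servo_tool:
  increments:
    - [-0.3,0,0,0,0,0,0]
    - [-0.3,0,0,0,0,0,0]
    - [-0.3,0,0,0,0,0,0]
    - [-0.2,0,0,0,0,0,0]
    - [0,0,0,0,0,0,0]

```text
clock: 14.35
position: [0.5421, 0.0195, 0.0152]
ee_rot: [0.001, 0.017, 1.0, 0.0]
contact_force: [-1.0, -0.4, 0.0]
width: 0.0428
gripper_force: 0.5
```

```bash
python3 - <<'E'
from h import *
s=optics.get_image("side");t=optics.get_image("top");cal=optics.get_calibration("wrist");w=optics.get_image("wrist")
cv2.imwrite("pics/c4.png",np.hstack([cv2.resize(s[150:330,180:420],None,fx=1.6,fy=1.6),cv2.resize(t[130:310,200:400],None,fx=1.6,fy=1.6)])[:,:,::-1])
for c in("side","top"):
    for r in finder.tip_of("plate",c)[:3]: print(c,round(r["p"],2),np.round(atz(c,r["at"],0),3))
st=manip.get_state();print(st["position"],st["contact_force"],st["clock"])
E
```

```text
side 0.97 [0.386 0.149 0.   ]
side 0.7 [ 0.775 -0.023  0.   ]
side 0.67 [0.593 0.017 0.   ]
top 0.97 [ 0.767 -0.025  0.   ]
top 0.87 [0.381 0.15  0.   ]
top 0.2 [0.551 0.154 0.   ]
[0.54209329 0.01954156 0.01530866] [-0.05488737 -0.09410001 -0.42229586] 14.6
```

View pics/c4.png

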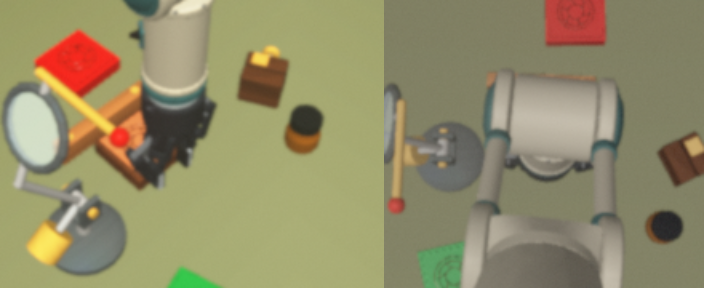

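The side crop shows the block at (140,140), close to the stop, with everything else where it was. I'll push the last bit until the stop resists.

Call:
servo_tool:
  increments:
    - [-0.2,0,0,0,0,0,0]
    - [-0.2,0,0,0,0,0,0]
    - [-0.2,0,0,0,0,0,0]
    - [-0.2,0,0,0,0,0,0]
    - [-0.2,0,0,0,0,0,0]

```text
clock: 15.1
position: [0.5501, 0.0194, 0.015]
ee_rot: [-0.001, 0.017, 1.0, 0.0]
contact_force: [-4.7, -0.2, 1.5]
width: 0.0423
gripper_force: 1.8
```

Call:
servo_tool:
  increments:
    - [-0.2,0,0,0,0,0,0]
    - [-0.1,0,0,0,0,0,0]
    - [0,0,0,0,0,0,0]
    - [0,0,0,0,0,0,0]
    - [0,0,0,0,0,0,0]

```text
clock: 15.6
position: [0.5517, 0.0194, 0.0149]
ee_rot: [-0.003, 0.017, 1.0, 0.0]
contact_force: [-7.2, 0.4, 5.8]
width: 0.0425
gripper_force: 3.9
```

Call:
servo_tool:
  increments:
    - [-0.2,0,0,0,0,0,0]
    - [-0.2,0,0,0,0,0,0]
    - [0,0,0,0,0,0,0]
    - [0,0,0,0,0,0,0]
    - [0,0,0,0,0,0,0]

```text
clock: 16.1
position: [0.5517, 0.0193, 0.0147]
ee_rot: [-0.007, 0.017, 1.0, 0.0]
contact_force: [-14.4, -1.5, 11.8]
width: 0.043
gripper_force: 7.2
```

It has stalled at x=0.5517 m with the force rising to 14 N, so the block is against the stop. Backing off straight, then up.

Call:
servo_tool:
  increments:
    - [0.3,0,0,0,0,0,0]
    - [0.4,0,0,0,0,0,0]
    - [0.8,0,0,0,0,0,0]
    - [2,0,0,0,0,0,0]
    - [3,0,0,0,0,0,0]

```text
clock: 16.6
position: [0.4963, 0.0208, 0.0155]
ee_rot: [0.003, 0.017, 1.0, -0.0]
contact_force: [-1.0, 0.0, 0.3]
width: 0.0424
gripper_force: 0.0
```

Call:
servo_tool:
  increments:
    - [3,0,0,0,0,0,0]
    - [3,0,-1,0,0,0,0]
    - [2,0,-4,0,0,0,0]
    - [2,-2,-4,0,0,0,0]
    - [2,-3,-3,0,0,0,0]

```text
clock: 17.1
position: [0.3727, -0.0247, 0.1374]
ee_rot: [0.003, 0.016, 1.0, -0.0]
contact_force: [1.0, -1.0, -0.4]
width: 0.0428
gripper_force: 0.0
```

Call:
servo_tool:
  increments:
    - [1,-3.5,-3,0,0,0,0]
    - [1,-4,-2,0,0,0,0]
    - [0,-4.5,-2,0,0,0,0]
    - [0,-4.5,0,0,0,0,0]
    - [0,-4.5,0,0,0,0,0]

```text
clock: 17.6
position: [0.3453, -0.2368, 0.2067]
ee_rot: [0.003, 0.017, 1.0, -0.002]
contact_force: [0.9, 0.3, -0.1]
width: 0.0426
gripper_force: 0.0
```

Call:
servo_tool:
  increments:
    - [0,-4.5,0,0,0,0,0]
    - [0,-3,0,0,0,0,0]
    - [0,0,0,0,0,0,0]
    - [0,0,0,0,0,0,0]
    - [0,0,0,0,0,0,0]

```text
clock: 18.1
position: [0.3419, -0.308, 0.205]
ee_rot: [0.0, 0.017, 1.0, 0.0]
contact_force: [0.1, -0.0, 0.6]
width: 0.0429
gripper_force: 0.0
```

```bash
python3 - <<'E'
from h import *
s=optics.get_image("side");t=optics.get_image("top")
cv2.imwrite("pics/c5.png",np.hstack([cv2.resize(s[150:330,180:400],(396,324)),cv2.resize(t[150:290,210:380],(393,324))])[:,:,::-1])
for c in("side","top"):
  for l in("plate","stop","handle","vise","jar","graver"):
    for r in finder.tip_of(l,c)[:3]: print(c,l,round(r["p"],2),np.round(atz(c,r["at"],.311 if l=="handle" else 0),3))
for l in("plate","stop"):
    for r in finder.silhouettes(l,"top")[:3]:
        cs=max(cv2.findContours(r["region"].astype(np.uint8),0,2)[0],key=cv2.contourArea)
        q=np.array([atz("top",q[0],{"stop":.035,"plate":.028}[l])[:2] for q in cs],np.float32)
        print("   sil",l,round(r["p"],2),[np.round(x,3) for x in cv2.minAreaRect(q)])
st=manip.get_state();print(st["position"],st["contact_force"],st["clock"])
E
```

```text
side plate 0.83 [0.385 0.145 0.   ]
side plate 0.71 [ 0.777 -0.029  0.   ]
side plate 0.55 [0.605 0.025 0.   ]
side stop 0.9 [ 0.667  0.018 -0.   ]
side handle 0.74 [0.495 0.18  0.311]
side handle 0.18 [0.346 0.345 0.311]
side vise 0.58 [ 0.539 -0.181 -0.   ]
side graver 0.86 [0.449 0.288 0.   ]
top plate 0.94 [0.383 0.147 0.   ]
top plate 0.89 [0.611 0.018 0.   ]
top stop 0.87 [0.662 0.026 0.   ]
top handle 0.84 [0.498 0.18  0.311]
top vise 0.64 [ 0.546 -0.18   0.   ]
top jar 0.9 [ 0.455 -0.145  0.   ]
top graver 0.65 [0.451 0.284 0.   ]
   sil plate 0.64 [array([0.381, 0.145]), array([0.09 , 0.093]), np.float64(14.414)]
   sil plate 0.59 [array([0.603, 0.017]), array([0.087, 0.092]), np.float64(87.99)]
   sil stop 0.7 [array([0.658, 0.025]), array([0.157, 0.029]), np.float64(88.758)]
   sil stop 0.51 [array([0.564, 0.238]), array([0.153, 0.126]), np.float64(43.029)]
[ 0.34187388 -0.30883755  0.2050432 ] [-0.2598794  -0.34734349 -0.30527115] 18.9
```

View pics/c5.png

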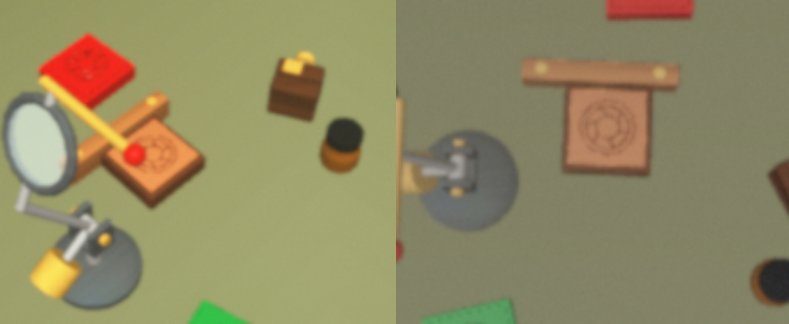

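The top crop shows the block at (607,130), flush and parallel against the stop at (600,73). The magnifier is up, the bystanders haven't moved and the arm is clear. Handing in.

```bash
python3 -c "
from rig import manip
print(manip.sign_off())"
```

```text
the job is handed in; nothing more can be done
None
```

The magnifier stays raised on its own, the copper plate's block sits square against the bench stop, the vise, jar and graver were not touched, and the job was handed in with the arm clear at about 19 s on the clock.

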